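# Fetch the sole pattern from the covered pattern box

## Robot

A 7-joint arm with a two-finger parallel gripper is mounted at the origin on the work surface. World frame = base frame: x ahead of the robot, y to its left, z up, the work surface at z = 0. Lengths are in m, angles in rad, forces in N, time in s.
With the tool pointing down it reaches from about 0.4 to 0.875 m from the base axis. Payload 19.3 kg.
Tool frame: the origin (TCP) lies at the very end of the fingers, on their centre line; the grasp point (between the pads) lies 19 mm behind it (bot.grip_point_offset is the z of the grasp point in the tool frame, in m); z points along the fingers, y is the direction in which the jaws open and shut (so a half turn about z gives the same grasp; the last joint's range is limited). The gripper opens to 85 mm and grips with 20 to 120 N. Pads are 22 mm wide; open, the fingers measure 114 mm over their backs; the gripper's body (76 mm by 85 mm) begins 54 mm behind the grasp point. The pads swing forward as they close: fully open they stand 13 mm farther back than shut.
Start: joints at [1.167, 0.521, -0.036, 1.599, 0.021, 1.021, -0.113], TCP at [0.205, -0.591, 0.231] pointing down, gripper open.
Joint ranges: [-2.91, 2.91], [-0.3, 2.13], [-1.5, 1.42], [0.17, 2.43], [-1.26, 4.41], [0.16, 1.93], [-2.52, 2.52]. Speed limits (rad/s): [1.89, 1.89, 2.39, 2.39, 3.01, 3.01, 3.01].

## Interface

Orientations are given as a 3x3 rotation matrix whose columns are the frame's x, y, z axes.
In Python, from cell import bot gives the robot as it stands.
- The arm moves only by the tool play_rows, never from a script. Its argument "moves" is a list of rows, each a list of 3 entries, a list of its own where there are three numbers: the shift along the tool's x, y, z in mm, then the turn, a rotation vector about the tool's x, y, z in rad, then the closure, from 0 (fully open) to 1 (shut). In form: [[[tx, ty, tz], [rx, ry, rz], grip], ...]. A call has 1 to 10 rows; each row is the pose to reach, as a shift and turn from the pose commanded when the call began, along the tool's axes at that moment; what a row does not reach only later rows make up. A row lasts 1/12 s, in which the tool goes at most 41.7 mm and 7.16 degrees, less where a joint would pass 70% of its speed; a pose out of reach is approached as far as the arm can. A call with a gripper value outside its range is refused whole. The fingers move at their own pace and stop on an object; "squeeze" is the grip in N (left out, the last holds). Time passes only in rows, so rows that repeat a pose let the fingers close. It gives the time, the measured TCP pose, the force and the opening at its end, in the units of the state.
- bot.get_state(): the state, without advancing time (a new reading comes with each control period).
- bot.capture(name): name is "side" or "top"; returns (picture, depth): 384x512x3 uint8, red, green, blue; 384x512 float32, m along the optical axis (not along the pixel's ray), 0 where there is no reading.
- bot.calibration(name): a dict with "K" (3x3 intrinsics, pixels), "rvec" (rotation vector, rad) and "tvec" (3), from world to camera coordinates, as OpenCV has them. Camera axes: x right, y down, z forward; pixel columns grow to the right and rows downward; lengths in m; the calibration is good to about 2 mm. A picture is of the moment at which its call begins. calibration takes no time and is no camera call.
- bot.job_done(): hands the job in, once; it reports no verdict.
The state is a dict: "time_s": time; "q": joint angles; "dq": joint speeds; "joint_torque": joint torques, N m; "eef_pos": TCP position; "orientation": TCP orientation; "contact_force": force on the tool from outside, world axes, zero at the start; "ft_torque": the same for the moment, N m; "width": finger opening in m.
Only numpy, scipy, OpenCV 4.12 (cv2) and the standard library are available. Lean on these libraries where they do the work, as an engineer would, in place of code of your own. Each camera call takes 0.05 s, during which the arm holds its last target.

## Task

Take the steel carrier off the lid of the wooden pattern box by its handle and hang it by that handle over both prongs of the bench hook. Then lift the box's lid well up, draw out the metal sole pattern standing on edge inside, and hold it up still and upright, as it stood in the box, with its lower edge at least 20 cm above the bench and touching nothing but the gripper; finish while still holding it. Leave the jar, screwdriver, hammer and rubber sole on the bench where they are.

Things in the scene. Friction and masses are not known exactly. Their poses are not given: they have to be found in the camera images.
- carrier: Loose open dark steel carrier, 70 (x) x 104 (y) x 45 mm high, empty, about 0.3 kg, with a rigid hoop handle of 10 mm round bar: uprights at y = +-54 mm and a level bar along y, centre 115 mm above the underside. Starts upright on the shut lid, turned up to 0.4 rad from the box. Origin: centre of the underside; z up.
- carrier_bar (a point): Middle of the carrier's level handle bar (10 mm round, along the carrier's y, about 98 mm clear between the uprights, 65 mm clear above the tray's rim). Axes as the carrier's.
- stand: Fixed bench hook left or right of the box: wooden foot, two 8 mm steel uprights at x = +60, y = +-32 mm, each bent into a level prong running to x = -40 mm, centre line 205 mm above the bench, its tip turned up (top 231 mm, x = -50). 56 mm clear between prongs; cross rods only at the uprights. The carrier's hoop goes on from the tips' side, -x. Origin: on the bench below the seat; z up.
- stand_seat (a point): Where the centre of the carrier's bar lies when hung: midway between the two prongs and 60 mm from the uprights, 214 mm above the bench (bar resting across the prongs, along this point's y; tray below them). Axes as the stand's: x from the tips to the uprights.
- box: Wooden box, fixed, 180 (x) by 220 (y) by 100 mm high without the lid, walls and floor 10 mm, inside 90 mm deep. Its lid is hinged along its far (+x) upper edge; its front faces -x. It stands left or right of the hook. Origin: centre of the underside; z up.
- lid (a joint): Hinge of the box's lid: 0 shut, grows as the front edge rises, stop at 1.85 rad (1.57 = lid vertical). The lid is a 180 by 220 by 10 mm board of 0.3 kg on a stiff hinge: it stays at whatever angle it is left; lifting it at the bar takes about 4 N.
- lid_bar (a point): Middle of the lid's loop pull: 10 mm round steel bar along the box's y, in the lid's plane, 47 mm beyond its front edge, centre 105 mm above the bench when shut; 90 mm clear between its side arms, 42 mm clear between bar and box front. Moves with the lid on an arc about the hinge line: 227 mm along the lid from the hinge, 5 mm above the lid's underside.
- lid_hinge (a point): Middle of the lid's hinge line (along the box's y), 90 mm behind the box's centre and 100 mm above the bench.
- rack: Wooden slot holder fixed on the box floor under the lid: two rails 7 mm thick, 24 mm high, 140 mm long along its y, leaving a 14 mm slot in which the pattern stands. Origin: middle of the slot at floor level (10 mm above the bench); it lies up to 18 mm in front of the box's centre and is turned up to 0.12 rad.
- pattern: Loose aluminium sole-shaped flat plate, 10 mm thick (x), 154 mm long (y), standing on its straight long edge in the rack, hidden under the shut lid; about 0.2 kg. Round toe end at +y 70 mm high, waist 50 mm high, round heel end at -y 54 mm high. Origin: middle of the lower edge, 10 mm above the bench at the start; z up. Centre of mass 5 mm to +y, 29 mm up.
- pattern_waist (a point): Top edge of the pattern's waist, 50 mm above its lower edge, in the middle of its length and thickness: grip the 10 mm thickness (across x) here, up to 25 mm below the edge is clear of the rack. Axes as the pattern's.
- jar: Bystander: closed glass jar 64 mm wide, 90 mm high, behind the work. Origin: centre of the underside.
- screwdriver: Bystander: screwdriver lying across the bench near the robot. Origin: middle, underside.
- hammer: Bystander: hammer with wooden handle lying at the right of the work. Origin: middle, underside.
- sole: Bystander: flat black rubber shoe sole, 234 by 84 by 12 mm, lying at the left of the work. Origin: centre of the underside.
Not all that is in view belongs to the job. Several things look just like the stand: the one meant starts farthest to the robot's right. There is more than one size of the carrier; the job needs the larger.

How it is judged:
By the outcome, as a careful person would: the job done as asked, in the order asked, and still so for the second after the job is handed in, while the arm keeps its last pose, push and grip.
It also fails if it takes over 72 s, if anything falls off the work surface, if the arm or the gripper's body presses on something with over 40 N, if the wrist force passes 120 N, or if a joint passes its speed limit or range.

## Working session

There is one attempt and no reset: what is moved stays moved. The work goes in short steps, Python scripts to look and compute and a tool call to move; the robot and the scene stay as the last step left them, time stands still between calls to the robot, and variables do not carry over. Pictures are saved under pics/ and viewed, and the job is handed in when it is done.

Besides the shell and the picture viewer there is one more tool, called after "Request:" as name(argument=value, ...) on one line, values as JSON. play_rows: Moves the arm, as the interface text tells. Its arguments: {"type":"object","properties":{"moves":{"type":"array","items":{"type":"array"}},"squeeze":{"type":"number"}},"required":["moves"]}

```bash
mkdir -p pics; ls; python3 - <<'E'
from cell import bot
import cv2,numpy as np
s=bot.get_state();print(s)
for n in("side","top"):
    p,d=bot.capture(n);cv2.imwrite(f"pics/{n}0.png",p[:,:,::-1]);np.savez(f"{n}0.npz",p=p,d=d)
    c=bot.calibration(n);print(n,c)
E
```

```text
pics
{'time_s': 0.0, 'q': array([ 1.16680661,  0.52201162, -0.03632661,  1.59995845,  0.02119866,
        1.02113256, -0.11280723]), 'dq': array([-0.00142529, -0.00075391, -0.00124554, -0.00012207,  0.00164308,
        0.00045324,  0.0011078 ]), 'joint_torque': array([-1.36969455e-03, -9.27098608e+01,  1.97907664e+00, -3.69930875e+01,
        1.78107340e-02,  8.09523510e-03,  8.81574306e-05]), 'eef_pos': array([ 0.2046258 , -0.5902103 ,  0.23074498]), 'orientation': array([[ 9.44813887e-01,  3.27607269e-01, -4.42985339e-04],
       [ 3.27607559e-01, -9.44813324e-01,  1.03415100e-03],
       [-7.97430643e-05, -1.12220558e-03, -9.99999367e-01]]), 'contact_force': array([-0.00342944,  0.44356198, -0.18015044]), 'ft_torque': array([ 0.01494876, -0.01957181,  0.01056473]), 'width': 0.08529956085651963}
side {'K': array([[487.83046479,   0.        , 266.02283213],
       [  0.        , 487.83046479, 192.81247563],
       [  0.        ,   0.        ,   1.        ]]), 'rvec': array([ 0.74757479, -2.71463151,  0.9808652 ]), 'tvec': array([0.43150557, 0.31511125, 1.57499497])}
top {'K': array([[460.96201591,   0.        , 250.83437203],
       [  0.        , 460.96201591, 191.57477054],
       [  0.        ,   0.        ,   1.        ]]), 'rvec': array([ 2.16401083, -2.11702123,  0.16683677]), 'tvec': array([0.01297878, 0.51324241, 1.42667804])}
```

View pics/side0.png

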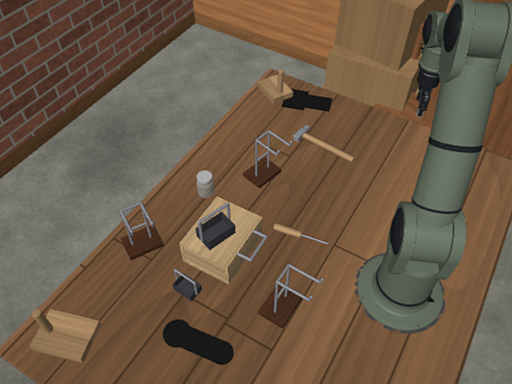

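View pics/top0.png

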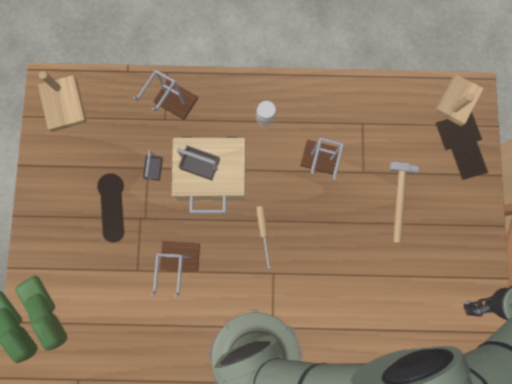

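The top view has the box at about (208,167) with the larger carrier on it at (198,162). The rightmost stand is at (323,157), and the small carrier at (152,167) is a decoy. I'll zoom in next.

```bash
cat > h.py <<'E'
import numpy as np,cv2
from cell import bot
C={n:bot.calibration(n) for n in("side","top")}
def proj(n,P):
    c=C[n];return cv2.projectPoints(np.array(P,float).reshape(-1,1,3),c["rvec"],c["tvec"],c["K"],None)[0].reshape(-1,2)
def ray(n,uv):
    c=C[n];R=cv2.Rodrigues(c["rvec"])[0];d=R.T@np.linalg.inv(c["K"])@np.array([uv[0],uv[1],1.]);o=-R.T@c["tvec"];return o,d
def onz(n,uv,z):
    o,d=ray(n,uv);return o+d*(z-o[2])/d[2]
def tri(us,ut):
    Ps=[]
    for n in("side","top"):
        c=C[n];Ps.append(c["K"]@np.c_[cv2.Rodrigues(c["rvec"])[0],c["tvec"]])
    X=cv2.triangulatePoints(Ps[0],Ps[1],np.array(us,float).reshape(2,1),np.array(ut,float).reshape(2,1));X=(X[:3]/X[3]).ravel()
    return X,proj("side",X)[0]-us,proj("top",X)[0]-ut
def crop(p,x0,y0,w,h,k,name):
    q=cv2.resize(p[y0:y0+h,x0:x0+w],None,fx=k,fy=k,interpolation=cv2.INTER_CUBIC)
    for i in range(0,w,10):
        cv2.putText(q,str(x0+i),(i*k,8),0,.3,(255,0,0),1);cv2.line(q,(i*k,10),(i*k,14),(255,0,0),1)
    for i in range(0,h,10):
        cv2.putText(q,str(y0+i),(0,i*k+4),0,.3,(255,0,0),1)
    cv2.imwrite("pics/"+name,q[:,:,::-1])
def cloud(n,d):
    c=C[n];R=cv2.Rodrigues(c["rvec"])[0];v,u=np.mgrid[:d.shape[0],:d.shape[1]]
    X=np.linalg.inv(c["K"])@np.stack([u.ravel(),v.ravel(),np.ones(u.size)])*d.ravel()
    return (R.T@(X-c["tvec"][:,None])).T.reshape(*d.shape,3)
E
python3 - <<'E'
from h import *
t=np.load("top0.npz");s=np.load("side0.npz")
crop(t["p"],160,125,95,95,8,"a.png") if 0 else crop(t["p"],165,130,90,70*1+15,7,"a_t.png")
crop(t["p"],295,125,60,60,9,"b_t.png")
crop(s["p"],170,190,110,95,6,"a_s.png")
crop(s["p"],235,120,65,70,8,"b_s.png")
E
```

```text
(no output)
```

View pics/a_t.png

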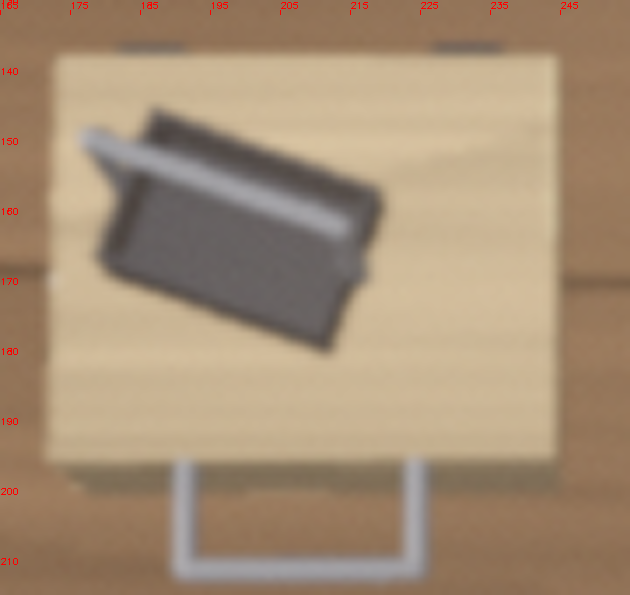

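View pics/b_t.png

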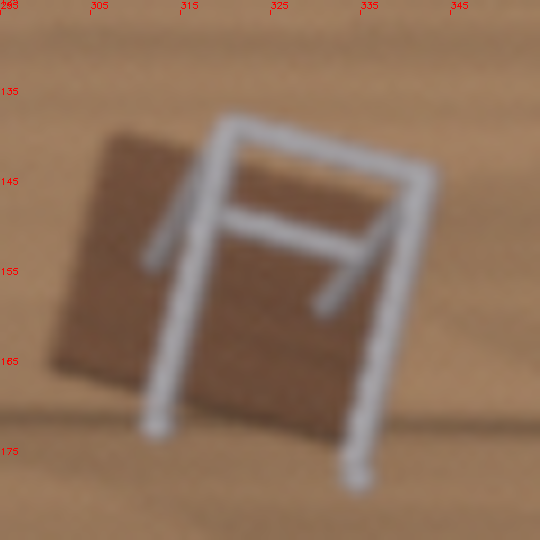

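View pics/a_s.png

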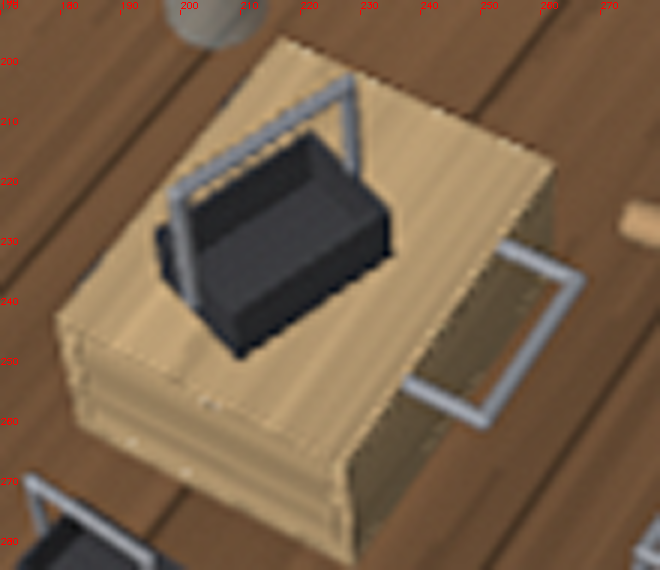

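View pics/b_s.png

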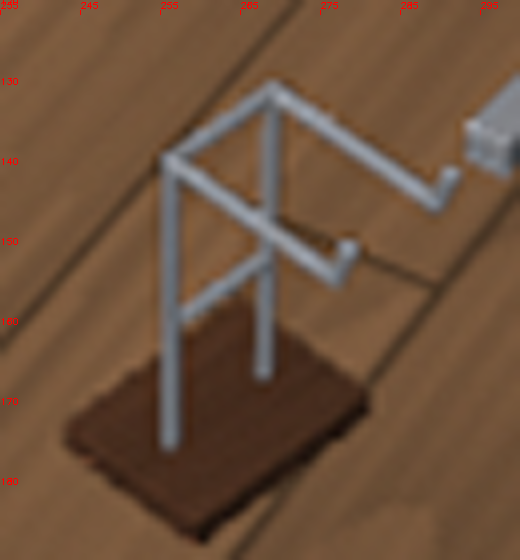

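```bash
python3 - <<'E'
from h import *
np.set_printoptions(precision=4,suppress=True)
def T(x,y,x0,y0,k): return np.array([x0+x/k-.5,y0+y/k-.5])
a=lambda x,y:T(x,y,165,130,7); b=lambda x,y:T(x,y,295,125,9); A=lambda x,y:T(x,y,170,190,6); B=lambda x,y:T(x,y,235,120,8)
def l(n,s,t,z):
    X,e,f=tri(s,t);print(n,"tri",X,e,f,"topz",onz("top",t,z),"sidez",onz("side",s,z))
l("barL",A(180,192),a(90,138),.228); l("barR",A(347,83),a(347,228),.228)
l("lidbarL",A(486,420),a(183,570),.105); l("lidbarR",A(577,280),a(415,570),.105)
l("standL",B(172,160),b(228,127),.205); l("standR",B(273,92),b(425,172),.205)
l("tipL",B(348,246),b(155,428),.229); l("tipR",B(450,175),b(357,478),.229)
l("prongL",B(335,278),b(155,428),.205); l("prongR",B(436,205),b(357,478),.205)
for p in [(56,56),(556,56),(556,459),(46,459)]: print("lid top",onz("top",a(*p),.11))
for p in [(285,38),(552,162),(345,462),(58,318)]: print("lid side",onz("side",A(*p),.11))
for nme in("top","side"):
  z=np.load(nme+"0.npz");c=cloud(nme,z["d"])
  m=(c[...,2]>.215)&(c[...,2]<.26)&(c[...,0]>.55)&(c[...,0]<.9)&(c[...,1]<.3)&(c[...,1]>.0)
  P=c[m];print(nme,"carrier bar pts",len(P),P.mean(0),np.linalg.svd(P[:,:2]-P[:,:2].mean(0),full_matrices=0)[2][0],P[:,2].max(),P.min(0),P.max(0))
  m=(c[...,2]>.19)&(c[...,2]<.24)&(c[...,0]>.55)&(c[...,0]<.9)&(c[...,1]<-.1)&(c[...,1]>-.35)
  P=c[m];print("stand pts",len(P),P.mean(0),P.min(0),P.max(0))
E
```

```text
barL tri [0.5994 0.2332 0.2251] [-0.1472 -0.0526] [0.0547 0.1769] topz [0.5992 0.2329 0.228 ] sidez [0.5975 0.2347 0.228 ]
barR tri [0.5671 0.1295 0.2208] [0.2501 0.0809] [-0.0958 -0.3088] topz [0.5646 0.1285 0.228 ] sidez [0.5645 0.1341 0.228 ]
lidbarL tri [0.4391 0.2044 0.1049] [-0.113  -0.0309] [0.0392 0.1293] topz [0.4395 0.2045 0.105 ] sidez [0.4387 0.2043 0.105 ]
lidbarR tri [0.4422 0.1046 0.1054] [0.1336 0.0347] [-0.0481 -0.158 ] topz [0.4417 0.1045 0.105 ] sidez [0.4427 0.1045 0.105 ]
standL tri [ 0.6455 -0.1706  0.2053] [0.073  0.0229] [-0.0308 -0.1   ] topz [ 0.6453 -0.1707  0.205 ] sidez [ 0.6459 -0.1708  0.205 ]
standR tri [ 0.6322 -0.2344  0.2016] [-0.1535 -0.0461] [0.0651 0.2135] topz [ 0.6319 -0.2335  0.205 ] sidez [ 0.6298 -0.2312  0.205 ]
tipL tri [ 0.5425 -0.1442  0.2294] [0.165  0.0452] [-0.0678 -0.2221] topz [ 0.542  -0.1444  0.229 ] sidez [ 0.5433 -0.1444  0.229 ]
tipR tri [ 0.5283 -0.2075  0.2255] [0.0112 0.0029] [-0.0046 -0.0153] topz [ 0.5276 -0.2069  0.229 ] sidez [ 0.5269 -0.2043  0.229 ]
prongL tri [ 0.5487 -0.1473  0.2036] [0.3944 0.1073] [-0.162  -0.5273]
[... 191 characters left out ...]
.205 ]
lid top [0.6653 0.2693 0.11  ]
lid top [0.6702 0.0491 0.11  ]
lid top [0.4907 0.0448 0.11  ]
lid top [0.4858 0.265  0.11  ]
lid side [0.6679 0.0501 0.11  ]
lid side [0.4927 0.0469 0.11  ]
lid side [0.4856 0.2653 0.11  ]
lid side [0.6633 0.2701 0.11  ]
top carrier bar pts 154 [0.5864 0.1836 0.2289] [-0.673  -0.7396] 0.237183702260376 [0.5595 0.1266 0.2153] [0.8141 0.2991 0.2372]
stand pts 229 [ 0.6053 -0.1916  0.209 ] [ 0.5503 -0.2364  0.1913] [ 0.646  -0.1451  0.2168]
side carrier bar pts 132 [0.5809 0.1853 0.2272] [0.3143 0.9493] 0.2341945261143442 [0.5591 0.1277 0.2156] [0.6014 0.24   0.2342]
stand pts 146 [ 0.606  -0.1911  0.2068] [ 0.5506 -0.2363  0.1901] [ 0.6468 -0.1445  0.2144]
```

```bash
cat >> h.py <<'E'
from scipy.spatial.transform import Rotation as Ro
def Rd(th,tilt=0):
    c,s=np.cos(th),np.sin(th);return np.array([[-s,c,0],[c,s,0],[0,0,-1.]])
def rel(p,R):
    s=bot.get_state();R0=s["orientation"];t=R0.T@(np.array(p)-s["eef_pos"])*1000;r=Ro.from_matrix(R0.T@R).as_rotvec()
    print("shift",t.round(1),"rot",r.round(4))
E
python3 - <<'E'
from h import *
rel([.205,-.591,.40],Rd(-1.236))
rel([.583,.1815,.40],Rd(-.31));rel([.583,.1815,.30],Rd(-.31))
E
```

```text
shift [ 1.000e-01  7.000e-01 -1.692e+02] rot [-0.001   0.0001 -0.001 ]
shift [ 610.3 -605.4 -168.6] rot [-1.00e-03 -4.00e-04 -9.27e-01]
shift [ 610.3 -605.3  -68.6] rot [-1.00e-03 -4.00e-04 -9.27e-01]
```

Request:
play_rows(moves=[[[0,0,-40],[0,0,0],0],[[0,0,-80],[0,0,0],0],[[0,0,-120],[0,0,0],0],[[0,0,-160],[0,0,0],0],[[25,-25,-170],[0,0,-0.05],0],[[50,-50,-170],[0,0,-0.1],0],[[75,-75,-170],[0,0,-0.15],0],[[100,-100,-170],[0,0,-0.2],0],[[125,-125,-170],[0,0,-0.25],0],[[150,-150,-170],[0,0,-0.3],0]])

```text
time_s: 0.93
eef_pos: [0.2976, -0.3979, 0.4011]
orientation: [[0.804, 0.594, -0.0], [0.594, -0.804, 0.0], [-0.0, -0.0, -1.0]]
contact_force: [0.7, -1.1, -0.2]
width: 0.0855
```

```bash
python3 - <<'E'
from h import *
rel([.583,.1815,.40],Rd(-.31));print(bot.get_state()["q"])
E
```

```text
shift [ 573.8 -296.5    1.1] rot [-3.000e-04  2.000e-04 -6.246e-01]
[ 0.95764213  0.17330636 -0.1754671   1.66958229  0.031431    1.30169776
 -0.15825336]
```

Request:
play_rows(moves=[[[32,-16,0],[0,0,-0.05],0],[[64,-33,0],[0,0,-0.1],0],[[96,-50,0],[0,0,-0.15],0],[[128,-66,0],[0,0,-0.2],0],[[160,-83,0],[0,0,-0.25],0],[[192,-99,0],[0,0,-0.3],0],[[224,-116,0],[0,0,-0.34],0],[[256,-132,0],[0,0,-0.37],0],[[288,-149,0],[0,0,-0.4],0],[[320,-165,0],[0,0,-0.43],0]])

```text
time_s: 1.77
eef_pos: [0.4577, -0.0754, 0.4014]
orientation: [[0.484, 0.875, 0.0], [0.875, -0.484, -0.0], [-0.0, 0.0, -1.0]]
contact_force: [0.1, -1.1, 0.1]
width: 0.0855
```

```bash
python3 - <<'E'
from h import *
rel([.583,.1815,.30],Rd(-.31));print(bot.get_state()["q"])
E
```

```text
shift [285.5 -14.9 101.3] rot [ 1.000e-04  1.000e-04 -1.957e-01]
[ 0.50565789  0.1351437  -0.52907297  1.72757767  0.07083802  1.29776371
 -0.54424807]
```

Request:
play_rows(moves=[[[35,-2,0],[0,0,-0.03],0],[[70,-4,0],[0,0,-0.06],0],[[105,-6,5],[0,0,-0.09],0],[[140,-8,10],[0,0,-0.12],0],[[175,-10,20],[0,0,-0.15],0],[[210,-12,30],[0,0,-0.18],0],[[245,-13,50],[0,0,-0.196],0],[[275,-14,70],[0,0,-0.196],0],[[285,-15,90],[0,0,-0.196],0],[[285,-15,100],[0,0,-0.196],0]])

```text
time_s: 2.6
eef_pos: [0.5821, 0.182, 0.2981]
orientation: [[0.303, 0.953, -0.004], [0.953, -0.303, 0.001], [-0.001, -0.004, -1.0]]
contact_force: [-0.3, 0.2, -0.5]
width: 0.0851
```

```bash
python3 - <<'E'
from h import *
rel([.583,.1815,.206],Rd(-.31));print(bot.get_state()["q"])
for n in("side","top"):
    p,d=bot.capture(n);np.savez(f"{n}1.npz",p=p,d=d)
    if n=="side":crop(p,170,150,110,120,5,"c_s.png")
    else: crop(p,150,110,110,110,5,"c_t.png")
E
```

```text
shift [-0.2  1.4 92.1] rot [-0.0037  0.0006  0.0026]
[ 0.03120786  0.50112384 -0.64142812  1.53376261  0.30924772  1.21344901
 -0.96822909]
```

View pics/c_s.png

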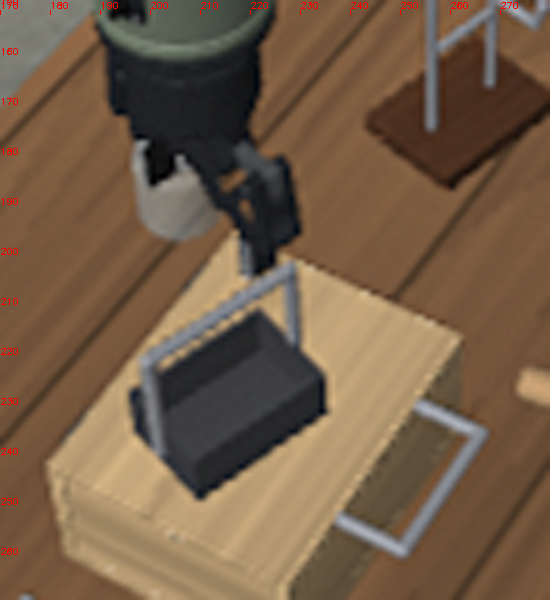

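View pics/c_t.png

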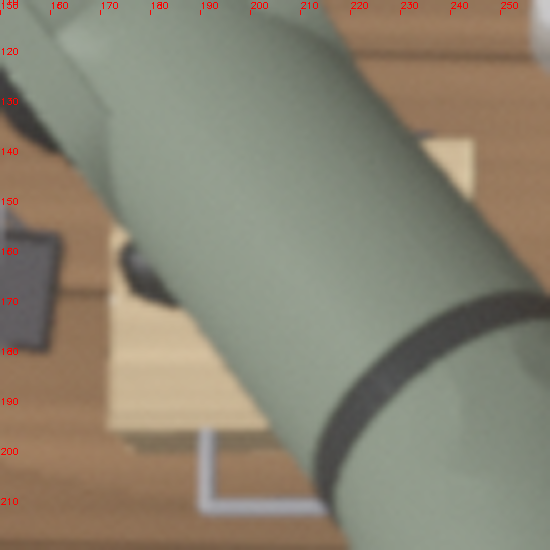

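The side view shows the open fingers straddling the bar plane above its middle, at about (225,200). The arm hides the top view, so I'll descend.

Request:
play_rows(moves=[[[0,1,20],[-0.004,0,0],0],[[0,1,40],[-0.004,0,0],0],[[0,1,60],[-0.004,0,0],0],[[0,1,75],[-0.004,0,0],0],[[0,1,85],[-0.004,0,0],0],[[0,1,92],[-0.004,0,0],0],[[0,1,92],[-0.004,0,0],0]])

```text
time_s: 3.28
eef_pos: [0.5837, 0.1782, 0.2091]
orientation: [[0.307, 0.952, 0.003], [0.952, -0.307, -0.002], [-0.001, 0.004, -1.0]]
contact_force: [-0.7, -0.9, 0.6]
width: 0.0855
```

```bash
python3 - <<'E'
from h import *
rel([.583,.1815,.206],Rd(-.31))
p,d=bot.capture("side");crop(p,170,150,110,120,5,"d_s.png")
E
```

```text
shift [ 3.  -1.7  3.1] rot [ 0.0037  0.0005 -0.0019]
```

View pics/d_s.png

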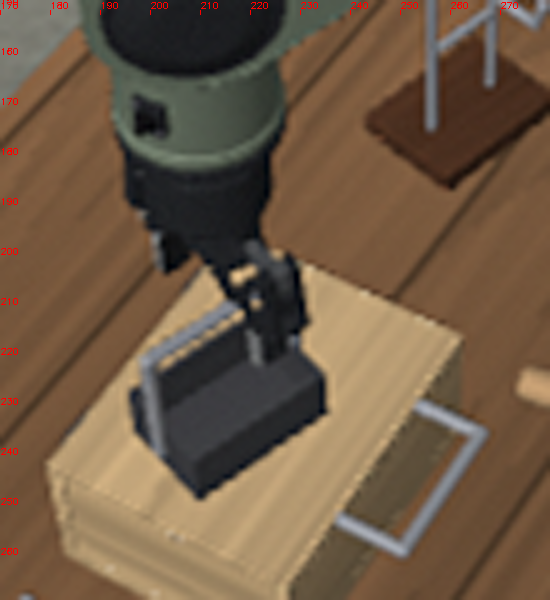

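Request:
play_rows(moves=[[[3,-2,3],[0.004,0,0],0],[[3,-2,3],[0.004,0,0],0.4],[[3,-2,3],[0.004,0,0],0.7],[[3,-2,3],[0.004,0,0],1],[[3,-2,3],[0.004,0,0],1],[[3,-2,3],[0.004,0,0],1],[[3,-2,3],[0.004,0,0],1],[[3,-2,3],[0.004,0,0],1]], squeeze=60)

```text
time_s: 4.0
eef_pos: [0.5827, 0.1824, 0.2065]
orientation: [[0.306, 0.952, -0.0], [0.952, -0.306, 0.0], [0.0, -0.0, -1.0]]
contact_force: [-1.0, -1.0, 0.9]
width: 0.0077
```

```bash
python3 - <<'E'
from h import *
rel([.583,.1815,.35],Rd(-.31))
E
```

```text
shift [  -0.8    0.6 -143.5] rot [-0.     -0.     -0.0011]
```

Request:
play_rows(moves=[[[0,0,-5],[0,0,0],1],[[0,0,-10],[0,0,0],1],[[0,0,-20],[0,0,0],1],[[0,0,-35],[0,0,0],1],[[0,0,-50],[0,0,0],1],[[0,0,-65],[0,0,0],1],[[0,0,-80],[0,0,0],1],[[0,0,-95],[0,0,0],1],[[0,0,-105],[0,0,0],1],[[0,0,-110],[0,0,0],1]])

```text
time_s: 4.83
eef_pos: [0.583, 0.1826, 0.3182]
orientation: [[0.306, 0.952, 0.002], [0.952, -0.306, 0.001], [0.001, 0.002, -1.0]]
contact_force: [0.3, 1.2, -2.9]
width: 0.0078
```

```bash
python3 - <<'E'
from h import *
print(bot.get_state()["width"])
p,d=bot.capture("side");crop(p,160,120,120,130,5,"e_s.png")
E
```

```text
0.0077598077826135795
```

View pics/e_s.png

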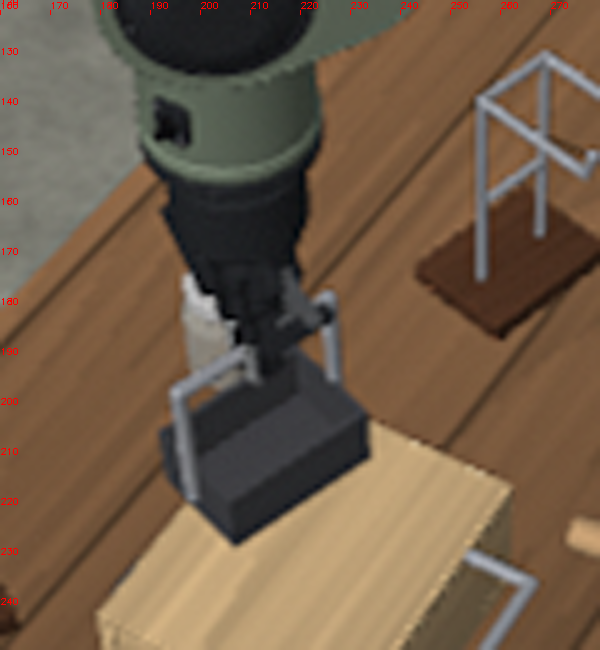

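Carrier is lifted, level and held at the bar's middle. The next stop is in front of the prong tips.

```bash
python3 - <<'E'
from h import *
x=np.array([np.cos(-.25),np.sin(-.25)]);s=np.array([.582,-.188])
e=s-.125*x;print(e)
rel([*e,.318],Rd(-.25))
E
```

```text
[ 0.46088595 -0.15707451]
shift [-3.608e+02 -1.230e+01 -2.000e-01] rot [ 0.0016 -0.0011 -0.0611]
```

Request:
play_rows(moves=[[[-8,0,-5],[0,0,0],1],[[-20,-2,-10],[0,0,0],1],[[-40,-4,-10],[0,0,-0.01],1],[[-64,-5,-10],[0,0,-0.02],1],[[-88,-5,-10],[0,0,-0.02],1],[[-112,-6,-10],[0,0,-0.03],1],[[-136,-7,-10],[0,0,-0.03],1],[[-160,-8,-10],[0,0,-0.04],1],[[-184,-9,-10],[0,0,-0.05],1],[[-208,-10,-10],[0,0,-0.061],1]])

```text
time_s: 5.72
eef_pos: [0.5081, -0.0146, 0.3261]
orientation: [[0.248, 0.969, -0.001], [0.969, -0.248, -0.0], [-0.001, -0.001, -1.0]]
contact_force: [0.5, -0.9, -2.8]
width: 0.008
```

Request:
play_rows(moves=[[[-24,0,0],[0,0,0],1],[[-48,0,0],[0,0,0],1],[[-72,0,0],[0,0,0],1],[[-96,0,0],[0,0,0],1],[[-116,0,0],[0,0,0],1],[[-132,0,0],[0,0,0],1],[[-142,0,0],[0,0,0],1],[[-146,0,0],[0,0,0],1],[[-146,0,0],[0,0,0],1]])

```text
time_s: 6.47
eef_pos: [0.4729, -0.1547, 0.3262]
orientation: [[0.249, 0.969, -0.0], [0.969, -0.249, -0.0], [-0.0, -0.0, -1.0]]
contact_force: [-0.1, -0.5, -2.8]
width: 0.0077
```

```bash
python3 - <<'E'
from h import *
x=np.array([np.cos(-.25),np.sin(-.25)]);s=np.array([.582,-.188])
e=s-.125*x;print(bot.get_state()["q"])
rel([*e,.236],Rd(-.25))
p,d=bot.capture("side");crop(p,220,80,120,120,5,"f_s.png")
E
```

```text
[ 0.66853347  0.26017615 -0.57776851  1.77931636  0.15480881  1.14770702
 -0.20910337]
shift [ -5.3 -11.   90.2] rot [-0.0003  0.0001 -0.0014]
```

View pics/f_s.png

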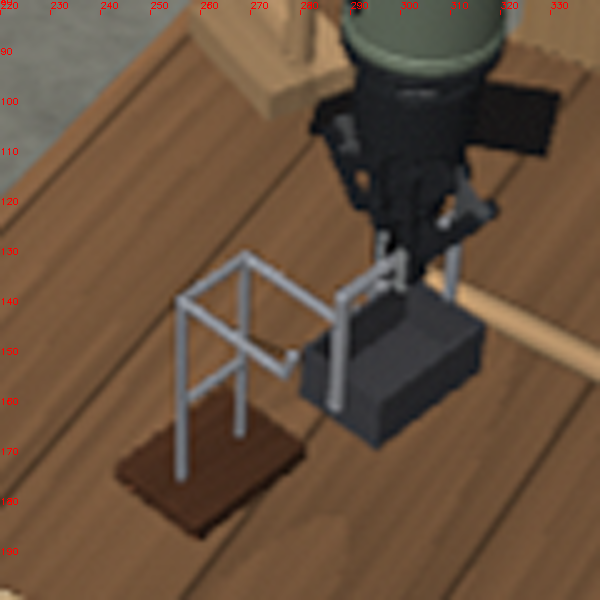

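Request:
play_rows(moves=[[[-2,-5,5],[0,0,0],1],[[-5,-11,15],[0,0,0],1],[[-5,-11,30],[0,0,0],1],[[-5,-11,45],[0,0,0],1],[[-5,-11,60],[0,0,0],1],[[-5,-11,75],[0,0,0],1],[[-5,-11,85],[0,0,0],1],[[-5,-11,90],[0,0,0],1],[[-5,-11,90],[0,0,0],1]])

```text
time_s: 7.27
eef_pos: [0.4611, -0.1556, 0.2355]
orientation: [[0.247, 0.969, -0.001], [0.969, -0.247, 0.001], [0.0, -0.001, -1.0]]
contact_force: [0.0, -0.7, -2.9]
width: 0.0077
```

```bash
python3 - <<'E'
from h import *
x=np.array([np.cos(-.25),np.sin(-.25)]);s=np.array([.582,-.188])
print(bot.get_state()["q"])
rel([*s,.236],Rd(-.25))
p,d=bot.capture("side");crop(p,220,80,120,120,6,"g_s.png")
p,d=bot.capture("top");crop(p,280,120,100,100,6,"g_t.png")
E
```

```text
[ 0.6511156   0.33955478 -0.55926652  1.9274784   0.22054394  0.93637546
 -0.26366757]
shift [ -1.6 125.1  -0.7] rot [-0.0015 -0.0003  0.0008]
```

View pics/g_s.png

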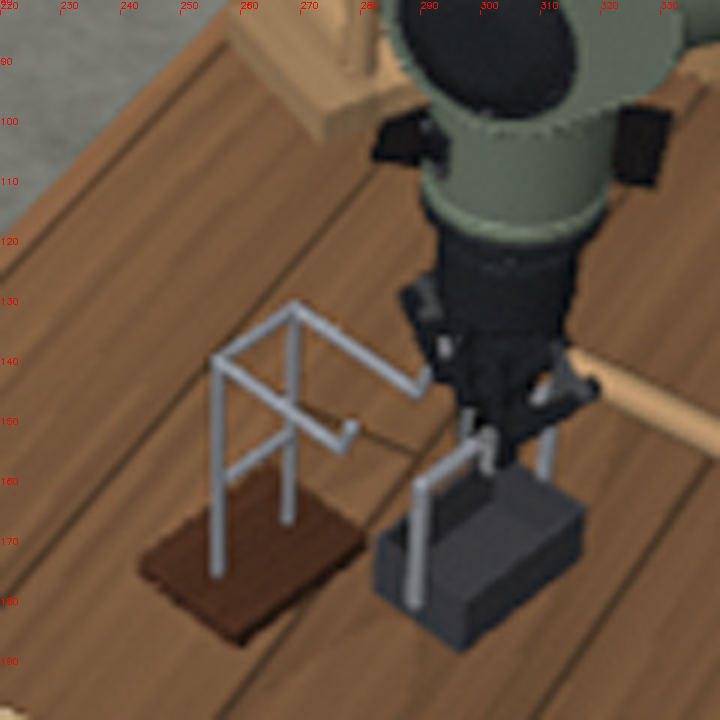

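View pics/g_t.png

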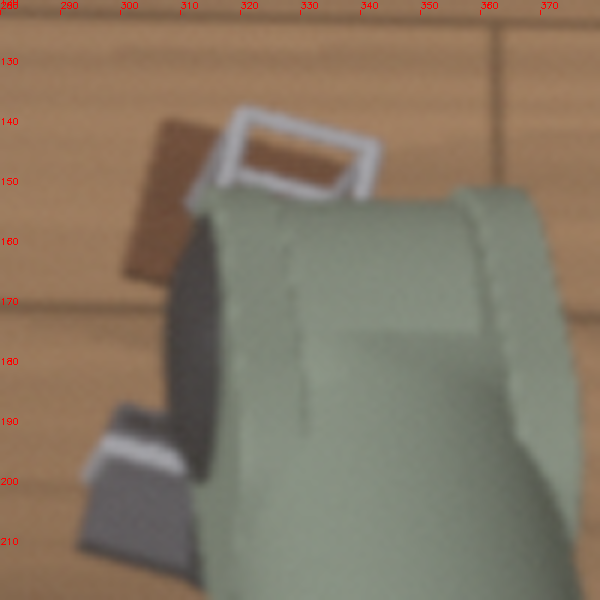

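```bash
python3 - <<'E'
from h import *
print(tri([289.5,160.3],[297.2,192.8]), proj("side",[.4745,-.103,.2545]),proj("top",[.4745,-.103,.2545]))
E
```

```text
(array([ 0.47807548, -0.10195299,  0.25446895]), array([-0.15908485, -0.04088335]), array([0.06351735, 0.21080955])) [[290.46309633 160.47103372]] [[297.64300394 194.32203142]]
```

Request:
play_rows(moves=[[[-1,8,0],[0,0,0],1],[[-1.5,18,0],[0,0,0],1],[[-1.5,30,0],[0,0,0],1],[[-1.5,42,0],[0,0,0],1],[[-1.5,54,0],[0,0,0],1],[[-1.5,66,0],[0,0,0],1],[[-1.5,78,0],[0,0,0],1],[[-1.5,84,0],[0,0,0],1],[[-1.5,86,0],[0,0,0],1]])

```text
time_s: 8.12
eef_pos: [0.5458, -0.1791, 0.2362]
orientation: [[0.248, 0.969, 0.001], [0.969, -0.248, 0.0], [0.0, 0.0, -1.0]]
contact_force: [-1.2, 0.3, -2.5]
width: 0.0077
```

```bash
python3 - <<'E'
from h import *
s=np.array([.582,-.188])
rel([*s,.236],Rd(-.25))
p,d=bot.capture("side");crop(p,220,80,120,120,6,"h_s.png")
E
```

```text
shift [ 0.4 37.3  0.2] rot [ 0.0004 -0.0004 -0.0002]
```

View pics/h_s.png

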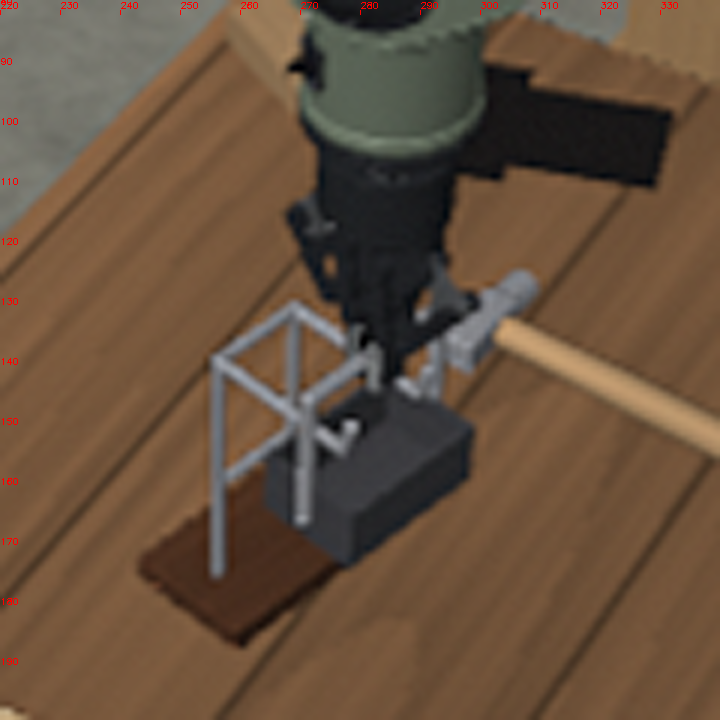

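The hoop has passed over both tips; the near tip at (278,151) lies inside the hoop. I'll run to the seat and lower.

Request:
play_rows(moves=[[[0,8,0],[0,0,0],1],[[0,18,0],[0,0,0],1],[[0,28,0],[0,0,0],1],[[0,35,0],[0,0,0],1],[[0,37,0],[0,0,0],1],[[0,37,8],[0,0,0],1],[[0,37,18],[0,0,0],1],[[0,37,26],[0,0,0],1],[[0,37,32],[0,0,0],1],[[0,37,35],[0,0,0],1]])

```text
time_s: 9.0
eef_pos: [0.5796, -0.188, 0.1999]
orientation: [[0.247, 0.969, -0.002], [0.969, -0.247, 0.0], [-0.0, -0.002, -1.0]]
contact_force: [-1.2, -0.2, -1.9]
width: 0.0079
```

```bash
python3 - <<'E'
from h import *
s=np.array([.582,-.188])
rel([*s,.195],Rd(-.25))
p,d=bot.capture("side");crop(p,220,80,120,120,6,"i_s.png")
E
```

```text
shift [0.6 2.3 4.9] rot [-0.0016  0.      0.    ]
```

View pics/i_s.png

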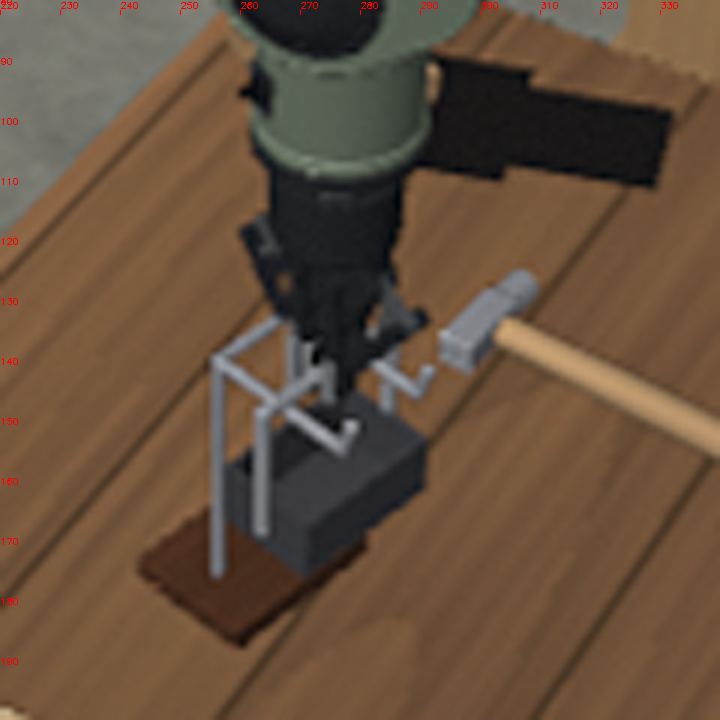

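Request:
play_rows(moves=[[[0,0,2],[0,0,0],1],[[0,0,3.5],[0,0,0],1],[[0,0,5],[0,0,0],1],[[0,0,5],[0,0,0],1]])

```text
time_s: 9.38
eef_pos: [0.5803, -0.188, 0.1962]
orientation: [[0.247, 0.969, 0.0], [0.969, -0.247, 0.0], [0.0, 0.0, -1.0]]
contact_force: [-0.2, -0.1, -1.8]
width: 0.0077
```

Request:
play_rows(moves=[[[0,0,1],[0,0,0],1],[[0,0,2],[0,0,0],1],[[0,0,2],[0,0,0],1]])

```text
time_s: 9.63
eef_pos: [0.5806, -0.1881, 0.1947]
orientation: [[0.248, 0.969, 0.001], [0.969, -0.248, -0.0], [-0.0, 0.001, -1.0]]
contact_force: [-2.1, 0.1, 4.4]
width: 0.0078
```

Bar is on the prongs (upward force). Release with a partial opening.

Request:
play_rows(moves=[[[0,0,-1],[0,0,0],0.85],[[0,0,-1],[0,0,0],0.7],[[0,0,-1],[0,0,0],0.55],[[0,0,-1],[0,0,0],0.55],[[0,0,-1],[0,0,0],0.55]])

```text
time_s: 10.05
eef_pos: [0.5804, -0.188, 0.1953]
orientation: [[0.247, 0.969, 0.0], [0.969, -0.247, 0.0], [0.0, 0.0, -1.0]]
contact_force: [0.2, -0.0, -0.6]
width: 0.0382
```

```bash
python3 - <<'E'
from h import *
p,d=bot.capture("side");crop(p,220,80,120,120,6,"j_s.png")
E
```

```text
(no output)
```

View pics/j_s.png

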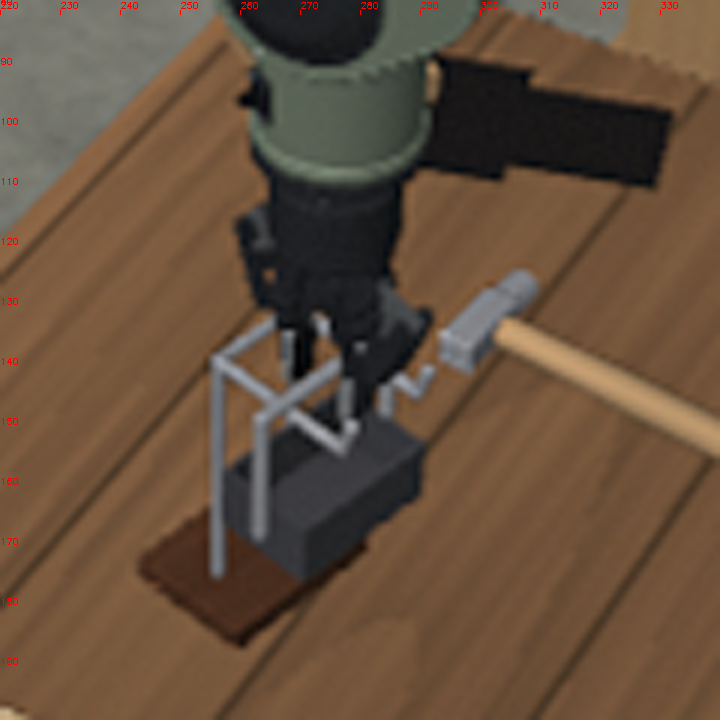

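It hangs with the fingers clear, so I'll rise.

Request:
play_rows(moves=[[[0,0,-6],[0,0,0],0.55],[[0,0,-15],[0,0,0],0.55],[[0,0,-30],[0,0,0],0.55],[[0,0,-50],[0,0,0],0.55],[[0,0,-75],[0,0,0],0.4],[[0,0,-100],[0,0,0],0.3],[[0,0,-120],[0,0,0],0.1],[[0,0,-130],[0,0,0],0]])

```text
time_s: 10.77
eef_pos: [0.581, -0.188, 0.3289]
orientation: [[0.247, 0.969, 0.004], [0.969, -0.247, -0.001], [-0.0, 0.004, -1.0]]
contact_force: [0.7, 0.5, 0.7]
width: 0.0815
```

```bash
python3 - <<'E'
from h import *
p,d=bot.capture("side");crop(p,220,80,120,120,6,"k_s.png")
for z in (.33,.15,.088): rel([.440,.1545,z],Rd(.022))
E
```

```text
shift [ 296.9 -221.7   -1.7] rot [ 0.0044  0.0008 -0.2722]
shift [ 297.  -222.5  178.3] rot [ 0.0044  0.0008 -0.2722]
shift [ 297.  -222.8  240.3] rot [ 0.0044  0.0008 -0.2722]
```

View pics/k_s.png

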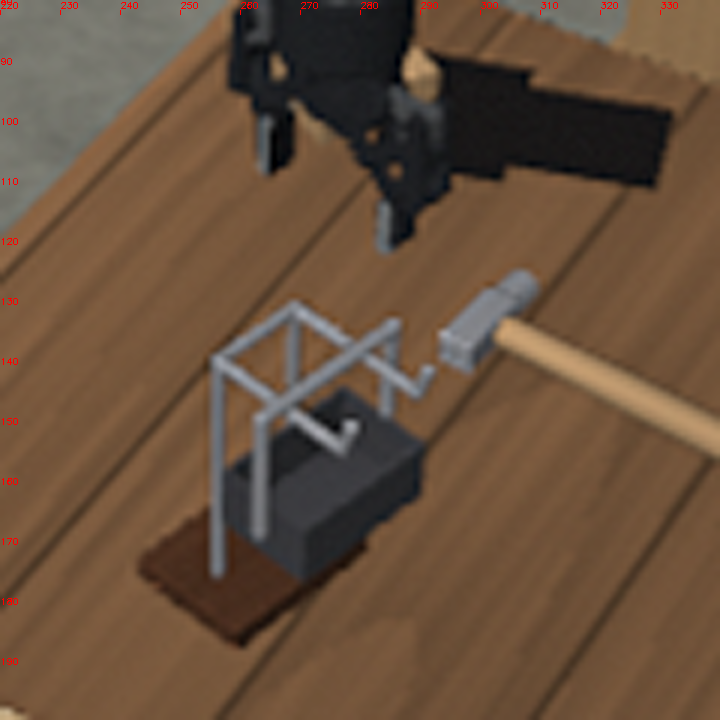

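Carrier hangs over both prongs. Now the lid pull.

Request:
play_rows(moves=[[[20,-15,0],[0,0,-0.02],0.62],[[50,-37,0],[0,0,-0.05],0.62],[[80,-60,0],[0,0,-0.08],0.62],[[110,-82,0],[0,0,-0.1],0.62],[[140,-104,0],[0,0,-0.13],0.62],[[170,-126,0],[0,0,-0.16],0.62],[[200,-149,0],[0,0,-0.19],0.62],[[230,-171,0],[0,0,-0.22],0.62],[[260,-193,0],[0,0,-0.25],0.62],[[285,-213,0],[0.004,0,-0.272],0.62]])

```text
time_s: 11.65
eef_pos: [0.443, 0.1428, 0.3251]
orientation: [[-0.025, 1.0, -0.004], [1.0, 0.025, 0.0], [0.0, -0.004, -1.0]]
contact_force: [0.3, 0.5, 0.5]
width: 0.0325
```

```bash
python3 - <<'E'
from h import *
print(bot.get_state()["q"])
for z in (.33,.15,.088): rel([.440,.1545,z],Rd(.022))
E
```

```text
[ 0.21523469  0.23124229 -0.77230973  1.84387744  0.1743758   1.13973491
 -0.59298346]
shift [11.8 -2.8 -4.9] rot [-0.004  -0.0004  0.0026]
shift [ 11.7  -2.  175.1] rot [-0.004  -0.0004  0.0026]
shift [ 11.7  -1.8 237.1] rot [-0.004  -0.0004  0.0026]
```

Request:
play_rows(moves=[[[6,-1,20],[-0.002,0,0.002],0.62],[[12,-2,45],[-0.004,0,0.003],0.62],[[12,-2,75],[-0.004,0,0.003],0.62],[[12,-2,105],[-0.004,0,0.003],0.62],[[12,-2,135],[-0.004,0,0.003],0.62],[[12,-2,155],[-0.004,0,0.003],0.62],[[12,-2,165],[-0.004,0,0.003],0.62],[[12,-2,168],[-0.004,0,0.003],0.62],[[12,-2,168],[-0.004,0,0.003],0.62]])

```text
time_s: 12.4
eef_pos: [0.4414, 0.153, 0.1573]
orientation: [[-0.019, 1.0, -0.001], [1.0, 0.019, 0.001], [0.001, -0.001, -1.0]]
contact_force: [-0.8, -0.0, 0.6]
width: 0.0324
```

```bash
python3 - <<'E'
from h import *
rel([.440,.1545,.086],Rd(.022))
p,d=bot.capture("side");crop(p,190,180,100,100,6,"l_s.png")
E
```

```text
shift [ 1.5 -1.4 71.3] rot [-0.0006 -0.0006 -0.0028]
```

View pics/l_s.png

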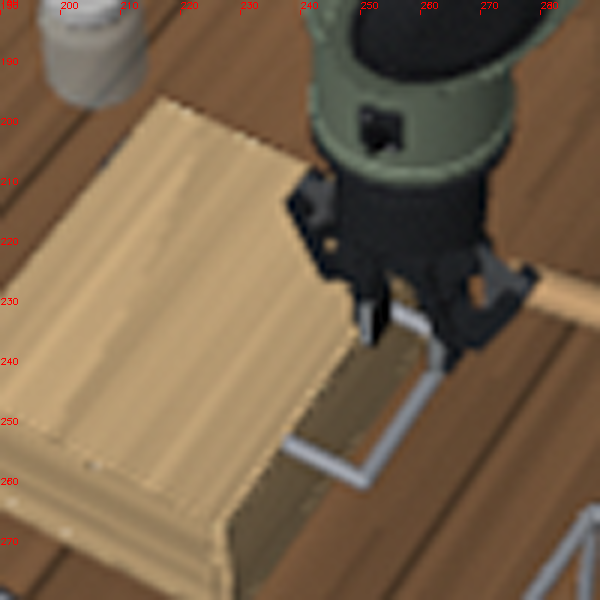

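Request:
play_rows(moves=[[[1,-1,15],[0,0,-0.003],0.62],[[1.5,-1,30],[0,0,-0.003],0.62],[[1.5,-1,45],[0,0,-0.003],0.62],[[1.5,-1,57],[0,0,-0.003],0.62],[[1.5,-1,66],[0,0,-0.003],0.62],[[1.5,-1,71],[0,0,-0.003],0.62],[[1.5,-1,71],[0,0,-0.003],0.62]])

```text
time_s: 13.03
eef_pos: [0.4407, 0.1544, 0.0863]
orientation: [[-0.022, 1.0, 0.0], [1.0, 0.022, 0.001], [0.0, 0.0, -1.0]]
contact_force: [0.4, 0.3, -0.9]
width: 0.0326
```

```bash
python3 - <<'E'
from h import *
rel([.440,.1545,.086],Rd(.022))
p,d=bot.capture("side");crop(p,190,180,100,100,6,"m_s.png")
E
```

```text
shift [ 0.1 -0.7  0.3] rot [ 0.0002 -0.0005 -0.0001]
```

View pics/m_s.png

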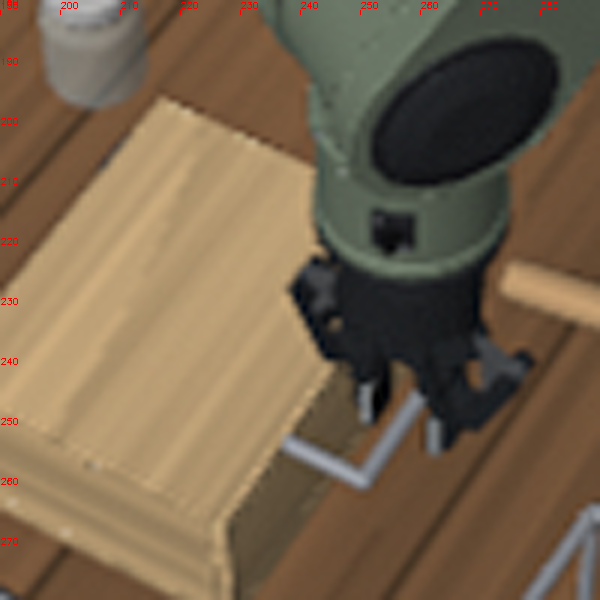

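Request:
play_rows(moves=[[[0,-1,0],[0,0,0],1],[[0,-1,0],[0,0,0],1],[[0,-1,0],[0,0,0],1],[[0,-1,0],[0,0,0],1],[[0,-1,0],[0,0,0],1]], squeeze=25)

```text
time_s: 13.5
eef_pos: [0.4397, 0.1544, 0.0869]
orientation: [[-0.022, 1.0, 0.001], [1.0, 0.022, 0.001], [0.001, 0.001, -1.0]]
contact_force: [-3.5, -0.4, 8.9]
width: 0.0088
```

```bash
python3 - <<'E'
import numpy as np
for p in np.arange(0,1.76,.05): print(round(p,2),(227*(1-np.cos(p))+5*np.sin(p)).round(1),-(227*np.sin(p)+5*(np.cos(p)-1)).round(1))
E
```

```text
0.0 0.0 -0.0
0.05 0.5 -11.3
0.1 1.6 -22.6
0.15 3.3 -33.9
0.2 5.5 -45.0
0.25 8.3 -56.0
0.3 11.6 -66.9
0.35 15.5 -77.5
0.4 19.9 -88.0
0.45 24.8 -98.2
0.5 30.2 -108.2
0.55 36.1 -117.9
0.6 42.5 -127.3
0.65 49.3 -136.4
0.7 56.6 -145.1
0.75 64.3 -153.4
0.8 72.4 -161.3
0.85 80.9 -168.8
0.9 89.8 -175.9
0.95 99.0 -182.6
1.0 108.6 -188.7
1.05 118.4 -194.4
1.1 128.5 -199.6
1.15 138.8 -204.2
1.2 149.4 -208.4
1.25 160.2 -212.0
1.3 171.1 -215.1
1.35 182.2 -217.6
1.4 193.3 -219.5
1.45 204.6 -220.9
1.5 215.9 -221.8
1.55 227.3 -222.1
1.6 238.6 -221.8
1.65 249.9 -220.9
1.7 261.2 -219.5
1.75 272.4 -217.5
```

Request:
play_rows(moves=[[[0,0.5,-11],[0,0,0],1],[[0,1.6,-22.6],[0,0,0],1],[[0,3.3,-34],[0,0,0],1],[[0,5.5,-45],[0,0,0],1],[[0,8.3,-56],[0,0,0],1],[[0,11.6,-67],[0,0,0],1],[[0,15.5,-77.5],[0,0,0],1],[[0,20,-88],[0,0,0],1],[[0,25,-98],[0,0,0],1],[[0,30,-108],[0,0,0],1]])

```text
time_s: 14.33
eef_pos: [0.4687, 0.155, 0.1955]
orientation: [[-0.023, 1.0, -0.001], [1.0, 0.023, 0.0], [0.001, -0.001, -1.0]]
contact_force: [-1.5, 1.6, -4.4]
width: 0.0088
```

```bash
python3 - <<'E'
from h import *
print(bot.get_state()["q"])
p,d=bot.capture("side");crop(p,160,150,130,120,5,"n_s.png")
E
```

```text
[ 0.10716047  0.43694682 -0.70783374  1.94925157  0.3618382   0.88531476
 -0.7652304 ]
```

View pics/n_s.png

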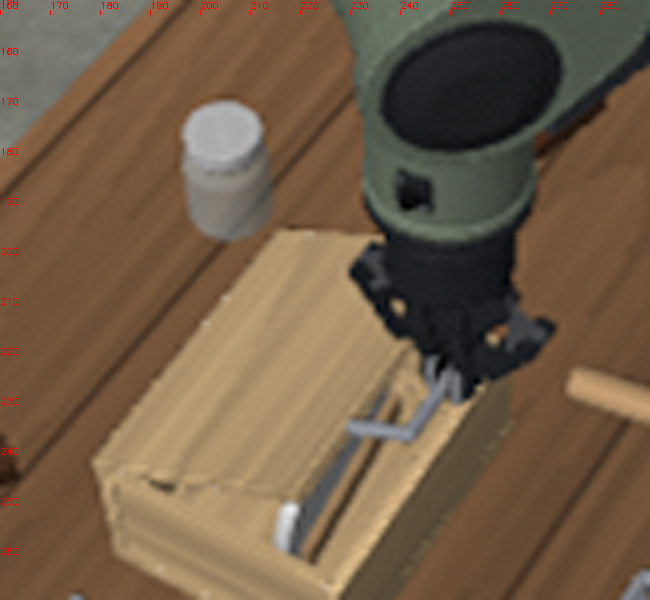

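The lid follows the grip, and the pattern's toe shows at (217,255). Continue the arc.

Request:
play_rows(moves=[[[0,6,-9.7],[0,0,0],1],[[0,12.3,-19],[0,0,0],1],[[0,19,-28],[0,0,0],1],[[0,26.4,-37],[0,0,0],1],[[0,34,-45],[0,0,0],1],[[0,42,-53],[0,0,0],1],[[0,50.7,-60.6],[0,0,0],1],[[0,59.6,-67.7],[0,0,0],1],[[0,69,-74.4],[0,0,0],1],[[0,78.4,-80.5],[0,0,0],1]])

```text
time_s: 15.22
eef_pos: [0.5462, 0.1571, 0.2771]
orientation: [[-0.023, 1.0, -0.002], [1.0, 0.023, 0.0], [0.0, -0.002, -1.0]]
contact_force: [-11.7, -1.8, 12.9]
width: 0.009
```

Request:
play_rows(moves=[[[0,10,-6],[0,0,0],1],[[0,20,-11],[0,0,0],1],[[0,30,-15.5],[0,0,0],1],[[0,41,-19.7],[0,0,0],1],[[0,51.6,-23.3],[0,0,0],1],[[0,62.5,-26.4],[0,0,0],1],[[0,73.6,-29],[0,0,0],1],[[0,85,-31],[0,0,0],1],[[0,96,-32],[0,0,0],1],[[0,107,-33],[0,0,0],1]])

```text
time_s: 16.05
eef_pos: [0.6548, 0.1597, 0.3095]
orientation: [[-0.023, 1.0, 0.0], [1.0, 0.023, 0.002], [0.002, 0.0, -1.0]]
contact_force: [-3.7, 2.5, 9.7]
width: 0.0091
```

Request:
play_rows(moves=[[[0,11,-0.3],[0,0,0],1],[[0,22.7,0],[0,0,0],1],[[0,34,0.9],[0,0,0],1],[[0,45,2.3],[0,0,0],1],[[0,45,2.3],[0,0,0],1],[[0,45,2.3],[0,0,0],1]])

```text
time_s: 16.55
eef_pos: [0.7, 0.1608, 0.3064]
orientation: [[-0.023, 1.0, 0.001], [1.0, 0.023, 0.003], [0.003, 0.001, -1.0]]
contact_force: [1.1, 5.1, 2.6]
width: 0.0088
```

```bash
python3 - <<'E'
from h import *
print(bot.get_state()["q"])
p,d=bot.capture("side");crop(p,150,110,140,140,5,"o_s.png")
E
```

```text
[ 0.03441503  0.68948213 -0.64503377  1.19658299  0.39838051  1.37653345
 -0.54919475]
```

View pics/o_s.png

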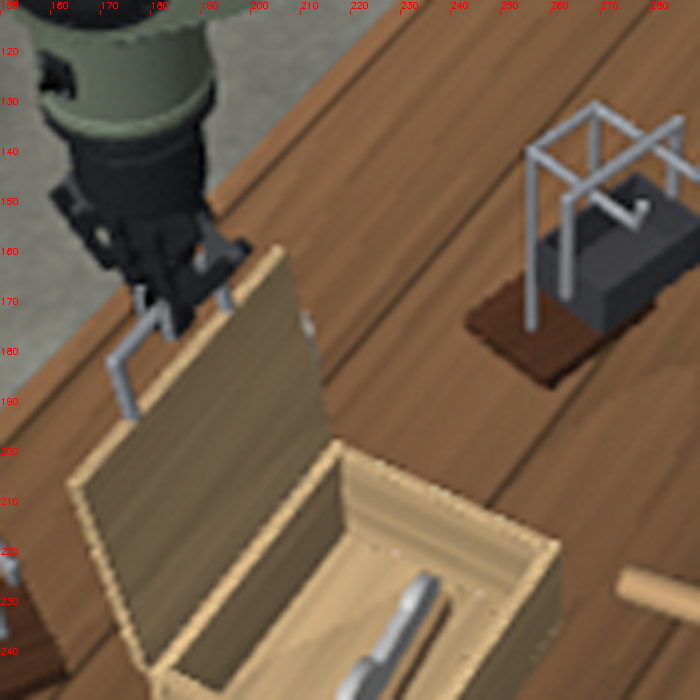

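Lid is a bit beyond vertical (about 1.7 rad). Release and rise.

Request:
play_rows(moves=[[[0,0,0],[0,0,0],0.8],[[0,0,0],[0,0,0],0.55],[[0,0,0],[0,0,0],0.55],[[0,0,-10],[0,0,0],0.55],[[0,0,-25],[0,0,0],0.55],[[0,0,-40],[0,0,0],0.55],[[0,0,-60],[0,0,0],0.5],[[0,0,-75],[0,0,0],0.4],[[0,0,-80],[0,0,0],0.3]])

```text
time_s: 17.35
eef_pos: [0.7001, 0.16, 0.3888]
orientation: [[-0.022, 1.0, 0.003], [1.0, 0.022, 0.002], [0.002, 0.003, -1.0]]
contact_force: [-1.0, 0.2, -0.3]
width: 0.0594
```

```bash
python3 - <<'E'
from h import *
print(bot.get_state()["q"])
p,d=bot.capture("side");np.savez("side2.npz",p=p,d=d);crop(p,150,120,120,160,4,"p_s.png");crop(p,180,200,90,90,7,"p_s2.png")
p,d=bot.capture("top");np.savez("top2.npz",p=p,d=d);crop(p,155,120,110,100,6,"p_t.png")
E
```

```text
[ 0.01477616  0.65064503 -0.64944529  1.05489604  0.3753429   1.54036038
 -0.51770292]
```

View pics/p_s.png

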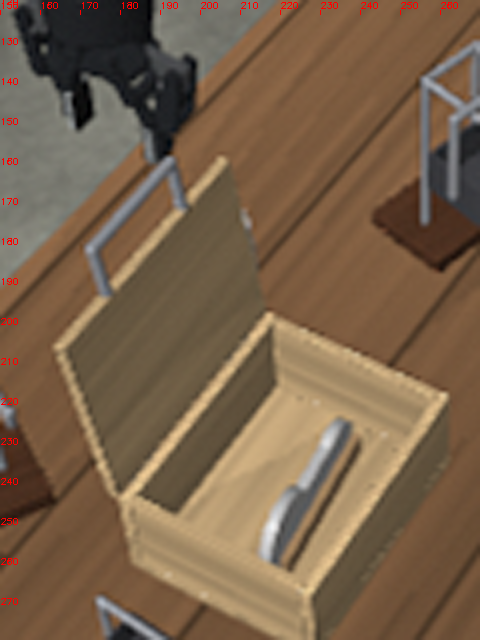

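View pics/p_s2.png

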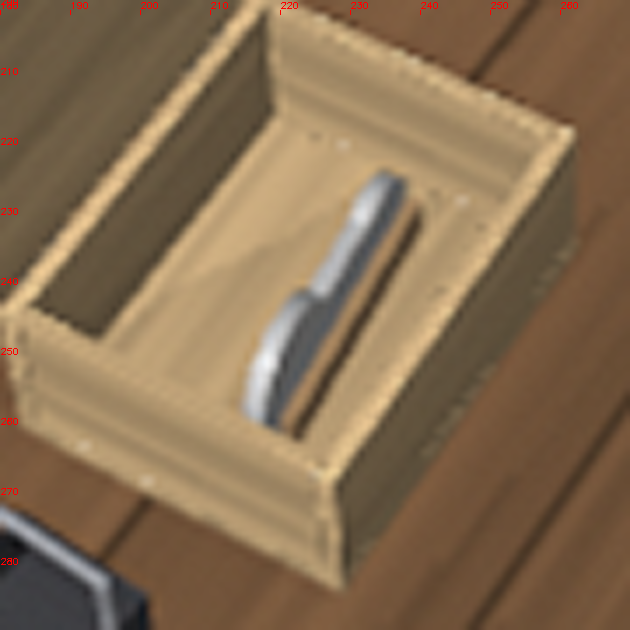

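View pics/p_t.png

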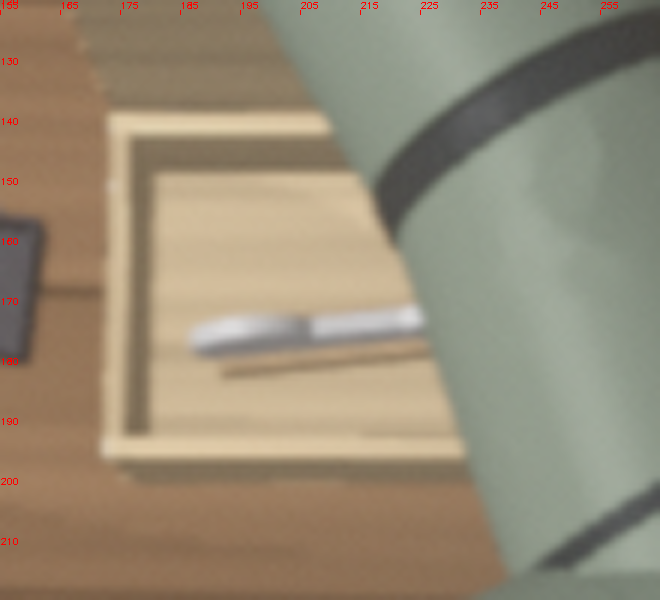

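```bash
python3 - <<'E'
from h import *
rel([.50,-.08,.40],Rd(.05))
E
```

```text
shift [-235.5 -205.2  -13.9] rot [ 0.0015 -0.0009 -0.0282]
```

Request:
play_rows(moves=[[[-15,-15,-14],[0,0,0],0.3],[[-45,-40,-14],[0,0,0],0.3],[[-75,-65,-14],[0,0,0],0.3],[[-105,-90,-14],[0,0,0],0.3],[[-135,-118,-14],[0,0,0],0.3],[[-165,-145,-14],[0,0,0],0.3],[[-195,-170,-14],[0,0,0],0.3],[[-220,-190,-14],[0,0,0],0.3],[[-235,-205,-14],[0,0,0],0.3],[[-235,-205,-14],[0,0,0],0.3]])

```text
time_s: 18.28
eef_pos: [0.4973, -0.0835, 0.3988]
orientation: [[-0.017, 1.0, -0.002], [1.0, 0.017, -0.002], [-0.002, -0.002, -1.0]]
contact_force: [-0.1, -1.8, -0.7]
width: 0.0597
```

```bash
python3 - <<'E'
from h import *
p,d=bot.capture("top");np.savez("top3.npz",p=p,d=d);crop(p,165,130,90,75,8,"q_t.png")
E
```

```text
(no output)
```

View pics/q_t.png

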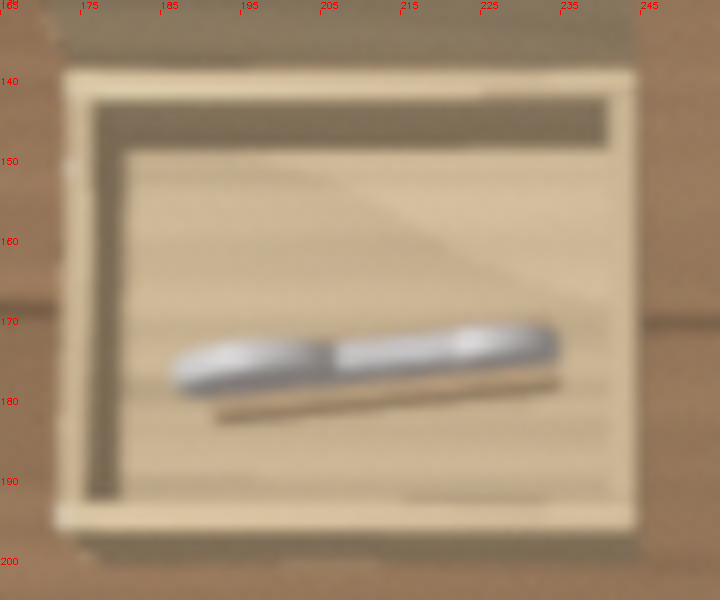

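```bash
python3 - <<'E'
from h import *
np.set_printoptions(precision=4,suppress=True,linewidth=150)
z=np.load("top3.npz");p=z["p"].astype(int)
sat=p.max(2)-p.min(2)
print(sat[166:184,184:238:3])
m=(sat<32);m[:165]=0;m[185:]=0;m[:,:182]=0;m[:,240:]=0
ys,xs=np.nonzero(m);print(xs.min(),xs.max(),ys.min(),ys.max())
for u in range(206,226,3): print(u,p[166:182,u].sum(1)//3, sat[166:182,u])
c=cloud("top",z["d"]);P=c[m];Q=P[(P[:,2]>.03)];print(len(Q),Q.min(0),Q.max(0))
for u in range(184,240,4):
    mm=m[:,u]; print(u,c[mm,u][:, [0,1,2]].round(3).tolist()[:2])
E
```

```text
[[55 55 53 54 54 53 53 53 53 53 54 54 54 54 54 53 54 54]
 [55 54 54 54 54 54 54 54 54 54 53 54 53 53 53 53 53 54]
 [55 54 54 54 54 54 54 54 54 53 53 54 55 53 54 54 53 54]
 [53 53 54 54 53 54 53 54 53 53 54 53 53 53 51 49 52 53]
 [53 53 53 53 52 52 53 53 53 53 52 51 48 37 33 30 39 52]
 [52 54 54 51 48 47 48 52 50 47 41 35 25 11  9 10 17 46]
 [53 54 47 34 28 28 31 40 32 25 14  9  7  3  3  4  7 43]
 [54 47 27 10  8  9 12 17  9  7  4  3  2  2  3  5  6 44]
 [53 30  7  1  2  3  5  6  3  2  3  2  4  4  5  7 13 45]
 [54 14  1  3  3  4  6  7  3  3  4  5  8 11 16 23 31 49]
 [54 11  3  3  4  7  8  8  6  8 13 17 25 34 41 49 51 52]
 [52 15  5  6  7 10 13 14 21 28 35 42 50 51 52 56 54 53]
 [51 24  9 13 17 22 32 34 45 50 51 54 55 54 52 50 50 52]
 [52 41 25 34 39 48 50 51 53 54 53 50 50 50 50 50 51 52]
 [52 52 48 51 52 56 53 51 49 50 49 49 50 52 52 52 53 54]
 [53 53 53 53 50 50 50 50 50 51 52 53 52 54 53 53 53 54]
 [53 53 53 49 49 50 52 52 53 53 52 53 53 53 53 53 53 54]
 [53 53 53 52 52 52 54 53 53 53 52 53 52 53 53 52 53 53]]
186 234 170 179
206 [179 181 179 175 171 166 156 150 146 140 127 128 141 
[... 747 characters left out ...]
5  8  2  2  4 12 36 51 52 49 51 53]
253 [0.5499 0.0793 0.0304] [0.5824 0.2307 0.084 ]
184 []
188 [[0.56, 0.222, 0.07], [0.557, 0.223, 0.067]]
192 [[0.56, 0.208, 0.083], [0.558, 0.209, 0.079]]
196 [[0.578, 0.205, 0.012], [0.562, 0.196, 0.079]]
200 [[0.566, 0.184, 0.075], [0.562, 0.184, 0.076]]
204 [[0.564, 0.172, 0.07], [0.56, 0.172, 0.073]]
208 [[0.566, 0.161, 0.06], [0.563, 0.16, 0.061]]
212 [[0.569, 0.148, 0.064], [0.567, 0.148, 0.058]]
216 [[0.57, 0.136, 0.058], [0.566, 0.135, 0.064]]
220 [[0.578, 0.125, 0.037], [0.57, 0.123, 0.061]]
224 [[0.573, 0.11, 0.065], [0.569, 0.11, 0.066]]
228 [[0.582, 0.099, 0.036], [0.574, 0.098, 0.061]]
232 [[0.574, 0.085, 0.059], [0.572, 0.085, 0.053]]
236 []
```

```bash
python3 - <<'E'
from h import *
np.set_printoptions(precision=4,suppress=True,linewidth=150)
a=onz("top",(209,173.7),.06);b=onz("top",(221,172.5),.06);print(a,b,(b-a)/np.linalg.norm(b-a))
L=onz("top",(185.6,176.3),.045);R=onz("top",(234.2,173),.037);print(L,R,(L+R)/2,L[1]-R[1])
# side check of predicted
th=np.arctan2((b-a)[0],-(b-a)[1]);print("yaw",th)
y=np.array([-np.sin(th),np.cos(th),0]);
cy=(L+R)[1]/2; cx=a[0]+(b-a)[0]*(cy-a[1])/(b-a)[1]; w=np.array([cx,cy,.06]);print("waist",w)
x=np.array([np.cos(th),np.sin(th),0])
for q in (w, w+.077*y+[0,0,-.015], w-.077*y+[0,0,-.023]): print(proj("side",q),proj("top",q))
for z in(.25,.20,.15,.038,.036): rel([w[0],w[1],z],Rd(th))
E
```

```text
[0.5639 0.1575 0.06  ] [0.5686 0.1197 0.06  ] [ 0.1235 -0.9923  0.    ]
[0.5567 0.2331 0.045 ] [0.5724 0.0789 0.037 ] [0.5646 0.156  0.041 ] 0.15419357155465097
yaw 0.123821758730855
waist [0.564 0.156 0.06 ]
[[225.9749 239.1896]] [[209.4619 173.6538]]
[[215.6411 259.8392]] [[185.7857 176.9718]]
[[236.2034 225.9318]] [[233.9959 172.6472]]
shift [236.5  69.8 148.7] rot [-0.001   0.0005 -0.1057]
shift [236.5  69.9 198.7] rot [-0.001   0.0005 -0.1057]
shift [236.6  69.9 248.7] rot [-0.001   0.0005 -0.1057]
shift [236.6  70.1 360.7] rot [-0.001   0.0005 -0.1057]
shift [236.6  70.1 362.7] rot [-0.001   0.0005 -0.1057]
```

Request:
play_rows(moves=[[[15,4,0],[0,0,-0.01],0.5],[[40,12,5],[0,0,-0.02],0.5],[[70,20,15],[0,0,-0.03],0.5],[[100,30,25],[0,0,-0.05],0.5],[[130,39,40],[0,0,-0.06],0.5],[[160,48,60],[0,0,-0.08],0.5],[[190,57,90],[0,0,-0.1],0.5],[[215,64,115],[0,0,-0.106],0.5],[[232,69,140],[0,0,-0.106],0.5],[[236,70,150],[0,0,-0.106],0.5]])

```text
time_s: 19.17
eef_pos: [0.5632, 0.1632, 0.2455]
orientation: [[-0.134, 0.991, -0.005], [0.991, 0.134, 0.002], [0.003, -0.004, -1.0]]
contact_force: [-0.4, 0.5, 0.1]
width: 0.0427
```

```bash
python3 - <<'E'
from h import *
print(bot.get_state()["q"])
for z in(.12,.037): rel([.564,.156,z],Rd(.122))
E
```

```text
[ 0.11913989  0.5310956  -0.72545574  1.65991769  0.38148667  1.1014885
 -0.58025219]
shift [ -7.6   0.4 125.5] rot [-0.0044 -0.0027  0.0119]
shift [ -7.8   0.8 208.5] rot [-0.0044 -0.0027  0.0119]
```

Request:
play_rows(moves=[[[-4,0,10],[-0.002,0,0],0.5],[[-4,0,30],[-0.002,0,0],0.5],[[-4,0,55],[-0.002,0,0],0.5],[[-4,0,80],[-0.002,0,0],0.5],[[-4,0,100],[-0.002,0,0],0.5],[[-4,0,112],[-0.002,0,0],0.5],[[-4,0,118],[-0.002,0,0],0.5],[[-4,0,118],[-0.002,0,0],0.5],[[-4,0,118],[-0.002,0,0],0.5]])

```text
time_s: 19.92
eef_pos: [0.5658, 0.1541, 0.1324]
orientation: [[-0.127, 0.992, 0.003], [0.992, 0.127, 0.001], [0.001, 0.003, -1.0]]
contact_force: [-0.2, 0.0, 0.4]
width: 0.0425
```

```bash
python3 - <<'E'
from h import *
for z in(.08,.037): rel([.564,.156,z],Rd(.122))
p,d=bot.capture("side");crop(p,170,150,100,120,6,"r_s.png")
E
```

```text
shift [ 2.  -1.7 52.4] rot [ 0.003  -0.0007  0.0058]
shift [ 2.  -1.9 95.4] rot [ 0.003  -0.0007  0.0058]
```

View pics/r_s.png

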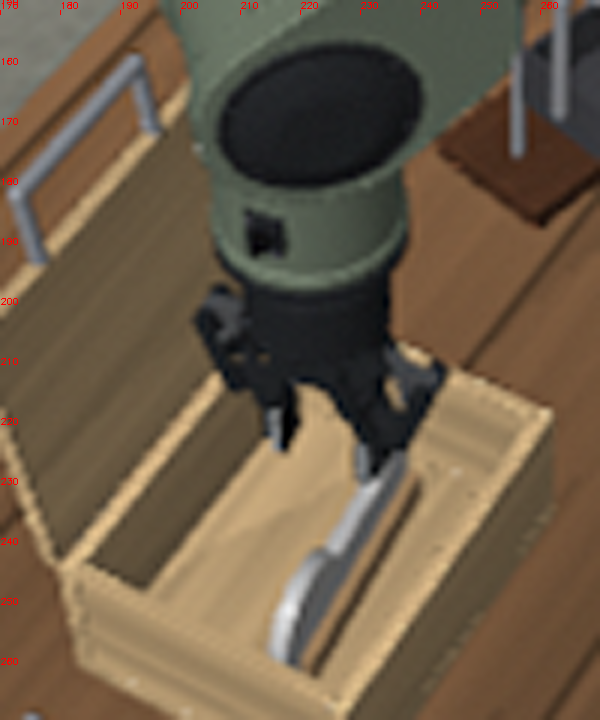

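Request:
play_rows(moves=[[[2,-2,12],[0.003,0,0.006],0.5],[[2,-2,25],[0.003,0,0.006],0.5],[[2,-2,38],[0.003,0,0.006],0.5],[[2,-2,48],[0.003,0,0.006],0.5],[[2,-2,55],[0.003,0,0.006],0.5],[[2,-2,60],[0.003,0,0.006],0.5],[[2,-2,60],[0.003,0,0.006],0.5],[[2,-2,60],[0.003,0,0.006],0.5]])

```text
time_s: 20.63
eef_pos: [0.5633, 0.156, 0.0715]
orientation: [[-0.122, 0.993, -0.001], [0.993, 0.122, 0.001], [0.001, -0.001, -1.0]]
contact_force: [-0.3, 0.1, 1.0]
width: 0.0429
```

```bash
python3 - <<'E'
from h import *
rel([.564,.156,.037],Rd(.122))
p,d=bot.capture("side");crop(p,190,200,80,80,8,"s_s.png")
E
```

```text
shift [-0.1  0.8 34.5] rot [-0.0011 -0.0007  0.0001]
```

View pics/s_s.png

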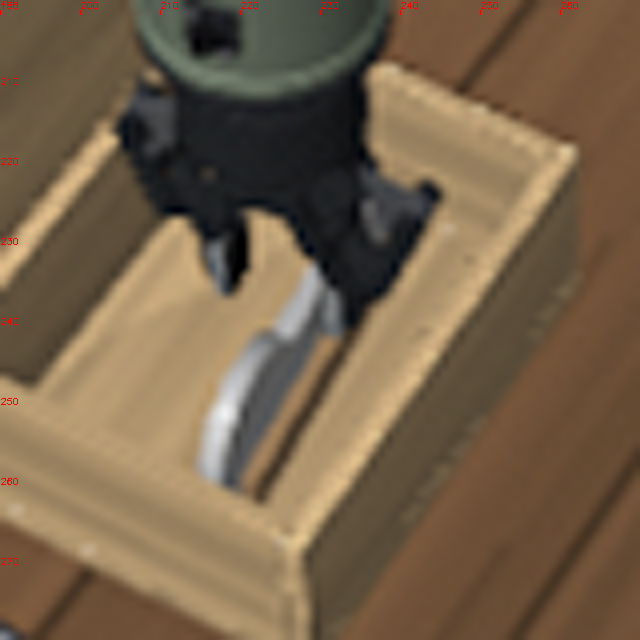

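Request:
play_rows(moves=[[[0,1,8],[-0.001,0,0],0.5],[[0,1,16],[-0.001,0,0],0.5],[[0,1,24],[-0.001,0,0],0.5],[[0,1,30],[-0.001,0,0],0.5],[[0,1,33],[-0.001,0,0],0.5],[[0,1,33],[-0.001,0,0],0.5],[[0,1,33],[-0.001,0,0],0.7],[[0,1,33],[-0.001,0,0],0.8],[[0,1,33],[-0.001,0,0],0.9],[[0,1,33],[-0.001,0,0],1]], squeeze=80)

```text
time_s: 21.52
eef_pos: [0.5644, 0.156, 0.0389]
orientation: [[-0.122, 0.993, 0.001], [0.993, 0.122, 0.001], [0.001, 0.001, -1.0]]
contact_force: [-0.3, -1.3, 2.0]
width: 0.0081
```

Request:
play_rows(moves=[[[0,0,0],[0,0,0],1],[[0,0,0],[0,0,0],1],[[0,0,0],[0,0,0],1]])

```text
time_s: 21.77
eef_pos: [0.5644, 0.156, 0.0388]
orientation: [[-0.122, 0.993, 0.0], [0.993, 0.122, 0.001], [0.0, 0.001, -1.0]]
contact_force: [-1.5, -0.9, 5.4]
width: 0.0083
```

Request:
play_rows(moves=[[[0,0,-3],[0,0,0],1],[[0,0,-8],[0,0,0],1],[[0,0,-15],[0,0,0],1],[[0,0,-25],[0,0,0],1],[[0,0,-37],[0,0,0],1],[[0,0,-50],[0,0,0],1],[[0,0,-65],[0,0,0],1],[[0,0,-80],[0,0,0],1],[[0,0,-95],[0,0,0],1],[[0,0,-110],[0,0,0],1]])

```text
time_s: 22.6
eef_pos: [0.5642, 0.156, 0.1505]
orientation: [[-0.122, 0.993, 0.001], [0.993, 0.122, 0.001], [0.001, 0.001, -1.0]]
contact_force: [0.7, 0.2, -1.3]
width: 0.0088
```

Request:
play_rows(moves=[[[0,0,-15],[0,0,0],1],[[0,0,-30],[0,0,0],1],[[0,0,-45],[0,0,0],1],[[0,0,-60],[0,0,0],1],[[0,0,-75],[0,0,0],1],[[0,0,-90],[0,0,0],1],[[0,0,-105],[0,0,0],1],[[0,0,-118],[0,0,0],1],[[0,0,-128],[0,0,0],1],[[0,0,-134],[0,0,0],1]])

```text
time_s: 23.43
eef_pos: [0.5643, 0.1561, 0.2845]
orientation: [[-0.122, 0.993, 0.002], [0.993, 0.122, 0.001], [0.001, 0.002, -1.0]]
contact_force: [-0.1, -0.7, -2.3]
width: 0.0082
```

Request:
play_rows(moves=[[[0,0,-5],[0,0,0],1],[[0,0,-8],[0,0,0],1],[[0,0,-8],[0,0,0],1],[[0,0,-8],[0,0,0],1],[[0,0,-8],[0,0,0],1],[[0,0,-8],[0,0,0],1]])

```text
time_s: 23.93
eef_pos: [0.5641, 0.1558, 0.29]
orientation: [[-0.122, 0.993, -0.001], [0.993, 0.122, 0.0], [0.001, -0.001, -1.0]]
contact_force: [0.5, 0.0, -1.0]
width: 0.0081
```

```bash
python3 - <<'E'
from h import *
s=bot.get_state();print(s["eef_pos"],s["dq"],s["width"])
p,d=bot.capture("side");cv2.imwrite("pics/t_s.png",p[:,:,::-1]);crop(p,150,110,110,110,6,"t_s2.png")
p,d=bot.capture("top");cv2.imwrite("pics/t_t.png",p[:,:,::-1])
E
```

```text
[0.56408341 0.15581198 0.29003469] [ 0.00138415 -0.00209939 -0.00152258 -0.00253133 -0.00096582  0.00023233
  0.00103378] 0.008073205965375911
```

View pics/t_s.png

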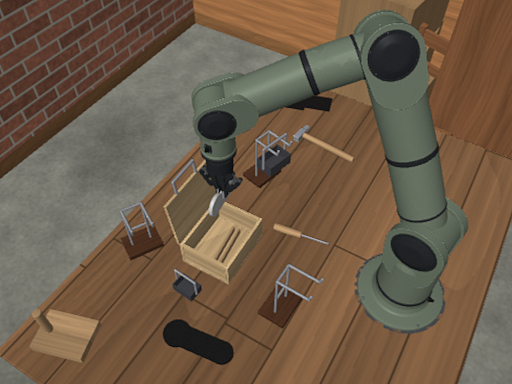

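View pics/t_s2.png

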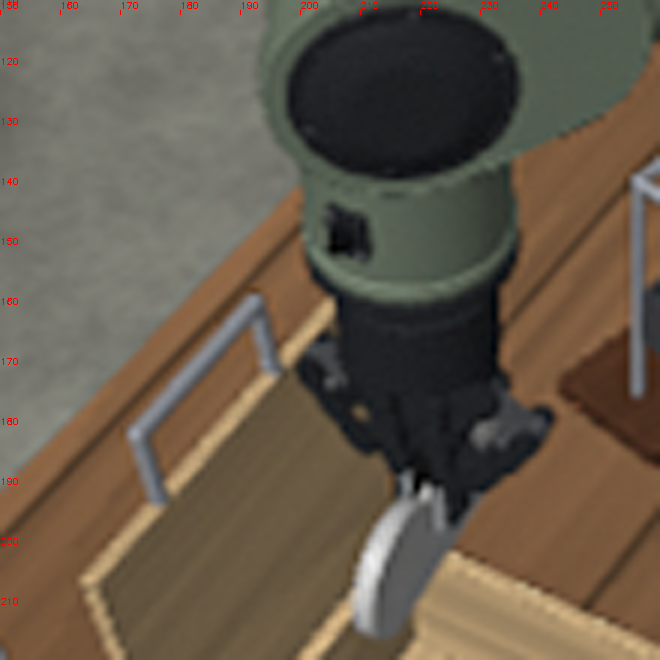

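View pics/t_t.png

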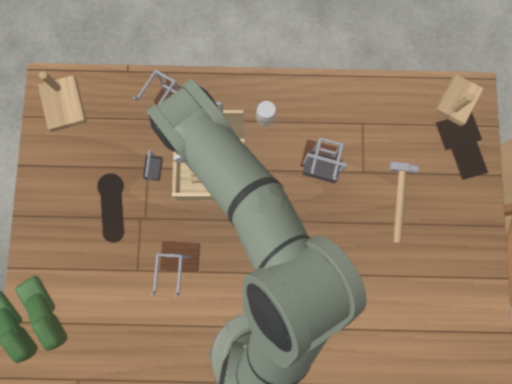

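```bash
python3 - <<'E'
from h import *
p,d=bot.capture("side")
p=p.copy();w=np.array([.564,.1558,.2612]);y=np.array([-np.sin(.122),np.cos(.122),0])
q=cv2.resize(p[150:250,170:270],None,fx=6,fy=6,interpolation=cv2.INTER_CUBIC)
H=[[.077,.035],[.06,0],[.03,0],[0,0],[-.03,0],[-.06,0],[-.077,.027],[.045,.07]]
for a,h in H:
    u=proj("side",w+a*y+[0,0,h])[0];print(a,h,u.round(1));cv2.circle(q,tuple(((u-[169.5,149.5])*6).astype(int)),3,(255,0,0),-1)
cv2.imwrite("pics/u.png",q[:,:,::-1])
E
```

```text
0.077 0.035 [210.3 213.1]
0.06 0 [213.8 216.1]
0.03 0 [218.5 208.7]
0 0 [223.  201.4]
-0.03 0 [227.5 194.3]
-0.06 0 [231.8 187.4]
-0.077 0.027 [234.  177.8]
0.045 0.07 [214.7 197.4]
```

View pics/u.png

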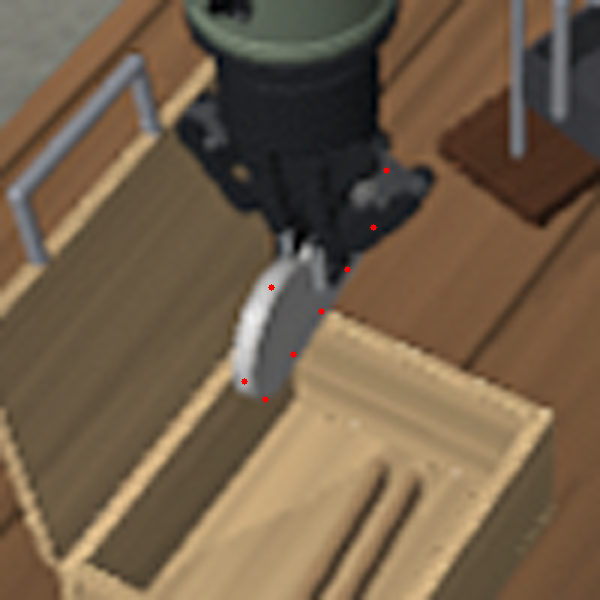

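The overlay of the expected pattern outline, level with its lower edge at z≈0.26, falls on the seen pattern. Carrier hangs, lid is up, and the arm is still. Handing in.

```bash
python3 - <<'E'
from cell import bot
print(bot.job_done())
E
```

```text
the job is handed in; nothing more can be done
None
```

I did the whole job in the order asked and handed it in at about 24 s, still holding the pattern.

- **Carrier:** I took the larger carrier off the lid by its handle. It hangs by that handle over both prongs of the rightmost bench hook, and it was still there in the final pictures.
- **Lid:** I lifted it by its pull to about 1.7 rad and let go; it stayed up.
- **Pattern:** I gripped it at the waist with 80 N and drew it straight up. The last picture shows it level and upright, with its lower edge about 26 cm above the bench and clear of the box and lid. Joint speeds were practically zero.
- **Bystanders:** The jar, screwdriver, hammer and rubber sole look unmoved in the final pictures. I judged this by eye and did not measure it.
- **Less certain:** The arm hid the pattern in the final top view, so I checked its attitude from the side view only. The gripper read about 8 mm on the 10 mm handle and pattern. I took that as a sensor or pad offset, because both grips held.

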